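Put the pressing boards away in the thickness gauge

ROBOT

A 6-joint arm with a two-finger parallel gripper is mounted at the origin on the work surface. World frame = base frame: x ahead of the robot, y to its left, z up, the work surface at z = 0. Lengths are in m, angles in degrees, forces in N, time in s.
With the tool pointing down it reaches from about 0.425 to 0.95 m from the base axis. Payload 3.5 kg.
Tool frame: the origin (TCP) lies midway between the tips of the shut fingers; the grasp point (between the pads) lies 19 mm behind it; z points along the fingers, y is the line along which they close (so a half turn about z gives the same grasp; the last joint's range is limited). The gripper opens to 85 mm and grips with 20 to 120 N. Pads are 22 mm wide; open, the fingers measure 114 mm over their backs; the gripper's body (76 mm by 85 mm) begins 54 mm behind the grasp point. The pads swing forward as they close: fully open they stand 13 mm farther back than shut.
Start: joints at [-83.881, 16.404, 90.338, -0, 73.258, -8.594], TCP at [0.171, -0.653, 0.231] pointing down, gripper open.
Joint ranges: [-158.93, 158.93], [-51.34, 127.21], [12.03, 142.37], [-87.48, 267.48], [13.55, 161.25], [-162.69, 162.69]. Speed limits (degrees/s): [159.86, 159.86, 180, 180, 180, 180].

INTERFACE

Orientations are given as a 3x3 rotation matrix whose columns are the frame's x, y, z axes.
In Python, from bench import * gives the robot as it stands. The module is installed in compiled form; this text tells all that it offers.
- The arm moves only by the tool step_arm, never from a script. Its argument "increments" is a list of rows, each an object with "slide": the shift along the world's x, y, z in mm, a list of three; "rotation": the turn, a rotation vector about the world's x, y, z in degrees, a list of three; "grip": the gripper command: -1 is shut, 1 is fully open, values between are in proportion. In form: [{"slide": [dx, dy, dz], "rotation": [wx, wy, wz], "grip": grip}, ...]. A call has 1 to 8 rows; each row shifts and turns the commanded pose from where the row before left it; what a row does not reach is not made up. A row lasts 1/10 s, in which the tool goes at most 50 mm and 8.59 degrees, less where a joint would pass 70% of its speed; a pose out of reach is approached as far as the arm can. A call is refused whole if a number of a shift passes 50 or a number of a turn 8.59, either way. A call with a gripper value outside its range is refused whole. The fingers move at their own pace and stop on an object; "grip_force" is the grip in N (left out, the last holds). Time passes only in rows, so rows that do not move let the fingers close. It gives the time, the measured TCP pose, the force, the opening and the grip force at its end, in the units of the state.
- sense(): the state, without advancing time (a new reading comes with each control period).
- capture(name): name is "side" or "top"; returns a dict with "img" (400x640x3 uint8, blue, green, red), "camera_matrix" (3x3 intrinsics, pixels), "pose" (4x4, takes a point from camera to world coordinates). Camera axes: x right, y down, z forward; pixel columns grow to the right and rows downward; lengths in m; the calibration is good to about 2 mm. A picture is of the moment at which its call begins. There is no depth.
- close_job(): hands the job in; it is judged then, once.
The state is a dict: "clock": time; "qpos": joint angles; "dq": joint speeds; "joint_torque": joint torques, N m; "tool_pos": TCP position; "eef_rot": TCP orientation; "force": force on the tool from outside, world axes, zero at the start; "moment": the same for the moment, N m; "gripper_width": finger opening in m; "gripper_force": force on a finger pad.
Only numpy, scipy, OpenCV 4.12 (cv2) and the standard library are available. Lean on these libraries where they do the work, as an engineer would, in place of code of your own. Each camera call takes 0.05 s, during which the arm holds its last target. There are 200 camera calls.

TASK

Put the two brass-edged pressing boards away in the thickness gauge: stand each, brass edge down, in the slot of its own thickness and press it fully home on the ledges, so that it stays upright when you let go. The slot holders float a little to either side, so feel for each slot and never force a board: touch lightly and push only as hard as the spring roller needs. Do not disturb the bottle, the wrapped weight and the jar.

Things in the scene. Friction and masses are not known exactly. Their poses are not given: they have to be found in the camera images.
- rack: thickness gauge, fixed: dark steel base 104 x 206 x 12 mm, origin at the centre of its underside, z up, y along the row of three slots (20, 16, 12 mm at y = +66, 0, -66 mm). Each slot runs along y in its own aluminium holder, 62 (x) x 60 (y) mm, flat top 50 mm above the bench. A holder floats up to 12 mm off the centre line along x, each differently, unmeasured; it slides along x under about 3 N
- slot12 (a point): 12 mm slot (red top faces): nominal place, on the rack's centre line at ledge height, 20 mm above the bench; axes as the rack's. A board that is home has its lower edge at this height. The real slot lies up to 12 mm off this point along x, either way. Bevelled mouth: 17.5 mm wide at the top, narrowing over 5 mm to a throat 13.5 mm wide, 54 mm long; ledges 30 mm below the top
- slot16 (a point): 16 mm slot (green top faces): nominal place, on the rack's centre line at ledge height, 20 mm above the bench; axes as the rack's. A board that is home has its lower edge at this height. The real slot lies up to 12 mm off this point along x, either way. Bevelled mouth: 21.5 mm wide at the top, narrowing over 5 mm to a throat 17.5 mm wide, 54 mm long; ledges 30 mm below the top
- slot20 (a point): 20 mm slot (blue top faces): nominal place, on the rack's centre line at ledge height, 20 mm above the bench; axes as the rack's. A board that is home has its lower edge at this height. The real slot lies up to 12 mm off this point along x, either way. Stays empty
- roller16 (a point): brass spring roller in the 16 mm slot's holder (the 12 mm slot has the same): from 9 to 25 mm below the top, on the +x side, it stands 3 mm into the throat and is pushed aside by the board, which needs a steady push of about 5 to 12 N down and is then held by friction. This point: centre line, roller height, 33 mm above the bench
- board12 (a point): pressing board of 12 mm thickness: beech, brass lower edge, red band along its upper edge; 46 mm wide, 90 mm tall, 70 g or so, standing upright on its brass edge on the bench. This point is its centre, 45 mm above its lower edge. Its x axis runs through the thickness, y along the width, z up
- board16 (a point): pressing board of 16 mm thickness: beech, brass lower edge, green band along its upper edge; 46 mm wide, 90 mm tall, 90 g or so, standing upright on its brass edge on the bench. This point is its centre, 45 mm above its lower edge. Its x axis runs through the thickness, y along the width, z up
- plate12: the same 12 mm board; origin at the centre of its lower edge
- plate16: the same 16 mm board; origin at the centre of its lower edge
- glue_mid (a point): white glue bottle, 48 mm across, 120 mm tall, standing; this point is half-way up. Bystander
- weight_mid (a point): weight wrapped in brown paper, 65 x 110 x 50 mm, 1.4 kg; this point is its centre. Bystander
- paste_mid (a point): jar with a white cap, 64 mm across, 60 mm tall; this point is half-way up. Bystander
Mind the look-alikes: they are no part of the job. There is more than one size of the rack; the job needs the largest.

How it is judged (in metres and radians):
At the end, for the whole second after the job is handed in: The 12 mm board stands in the 12 mm slot and the 16 mm board in the 16 mm slot: lower edge on the ledges (within 3 mm below and 2 mm above), within 10 mm of the slot's place along the row and 20 mm across it, tilted less than 0.08 rad, released and at rest (z of board12 in the frame of slot12 between 0.042 and 0.047 m and y of board12 in the frame of slot12 between -0.01 and 0.01 m and x of board12 in the frame of slot12 between -0.02 and 0.02 m and angle between each of board12, board16's own z axis and vertical below 0.08 rad and linear speed of each of plate12, plate16 below 0.01 m/s and z of board16 in the frame of slot16 between 0.042 and 0.047 m and y of board16 in the frame of slot16 between -0.01 and 0.01 m and x of board16 in the frame of slot16 between -0.02 and 0.02 m); the robot touches nothing.
It fails at once if a board is forced: more than 50 N between the 12 mm board and the gauge (contact force between plate12 and rack above 50 N).
It fails at once if a board is forced: more than 50 N between the 16 mm board and the gauge (contact force between plate16 and rack above 50 N).
It fails at once if the glue bottle is shifted by more than 20 mm (distance of glue_mid from where it was at the start of the episode above 0.02 m).
It fails at once if the wrapped weight is shifted by more than 20 mm (distance of weight_mid from where it was at the start of the episode above 0.02 m).
It fails at once if the paste jar is shifted by more than 20 mm (distance of paste_mid from where it was at the start of the episode above 0.02 m).
It also fails if it takes over 72 s, if anything falls off the work surface, if the arm or the gripper's body presses on something with over 40 N, if the wrist force passes 120 N, or if a joint passes its speed limit or range.

## Working session

There is one attempt and no reset: what is moved stays moved. The work goes in short steps, Python scripts to look and compute and a tool call to move; the robot and the scene stay as the last step left them, time stands still between calls to the robot, and variables do not carry over. Pictures are saved under pics/ and viewed, at most 10 in all, crops included, and the job is handed in when it is done.

Besides the shell and the picture viewer there is one more tool, called after "Call:" in YAML: its name, and indented under it one key for each argument. step_arm: Moves the arm, as the interface text tells. Its arguments: {"type":"object","properties":{"increments":{"type":"array","items":{"type":"object","properties":{"slide":{"type":"array","items":{"type":"number"}},"rotation":{"type":"array","items":{"type":"number"}},"grip":{"type":"number"}}}},"grip_force":{"type":"number"}},"required":["increments"]}

```bash
mkdir -p pics
cat > h.py <<'E'
from bench import *
import numpy as np, cv2, json
def save(n,f):
    c=capture(n); cv2.imwrite(f'pics/{f}.png',c['img']); np.savez(f'pics/{f}.npz',K=c['camera_matrix'],P=c['pose']); return c
def px2w(f,u,v,z):
    d=np.load(f'pics/{f}.npz'); P=d['P']; r=P[:3,:3]@np.linalg.inv(d['K'])@np.array([u,v,1.]); o=P[:3,3]
    return o+r*(z-o[2])/r[2]
def w2px(f,p):
    d=np.load(f'pics/{f}.npz'); P=d['P']; q=d['K']@(P[:3,:3].T@(np.asarray(p)-P[:3,3])); return q[:2]/q[2]
E
python3 - <<'E'
from h import *
for n in('top','side'):
    c=save(n,n+'0'); print(n,c['pose'].round(3).tolist(),c['camera_matrix'].round(1).tolist())
s=sense();print(s)
E
```

```text
top [[-0.023, -0.987, 0.16, 0.421], [-0.999, 0.019, -0.027, 0.031], [0.023, -0.161, -0.987, 1.023], [0.0, 0.0, 0.0, 1.0]] [[442.0, 0.0, 316.1], [0.0, 442.0, 202.4], [0.0, 0.0, 1.0]]
side [[-0.914, -0.24, 0.328, 0.19], [-0.407, 0.541, -0.736, 0.908], [-0.001, -0.806, -0.592, 0.776], [0.0, 0.0, 0.0, 1.0]] [[448.9, 0.0, 322.5], [0.0, 448.9, 202.8], [0.0, 0.0, 1.0]]
{'clock': 0.1, 'qpos': array([-8.38822867e+01,  1.64509874e+01,  9.04158557e+01,  2.97361422e-04,
        7.32593869e+01, -8.59375201e+00]), 'dq': array([ 0.01829609, -0.14032281, -0.28720393, -0.04755251, -0.09353874,
       -0.02644659]), 'joint_torque': array([ 1.22827034e-03, -4.07296264e+01, -2.93699723e+01, -9.34174295e-05,
        3.39931641e-03, -1.95709662e-07]), 'tool_pos': array([ 0.17138859, -0.6522505 ,  0.23004142]), 'eef_rot': array([[ 9.67217374e-01,  2.53949796e-01, -2.29848823e-04],
       [ 2.53949681e-01, -9.67214950e-01,  2.19111005e-03],
       [ 3.34118733e-04, -2.17764974e-03, -9.99997573e-01]]), 'force': array([-0.46483374, -0.25185525, -0.00776186]), 'moment': array([-0.00440077,  0.02169691, -0.04186622]), 'gripper_force': 0.0, 'gripper_width': 0.08544496239015294}
```

View pics/top0.png

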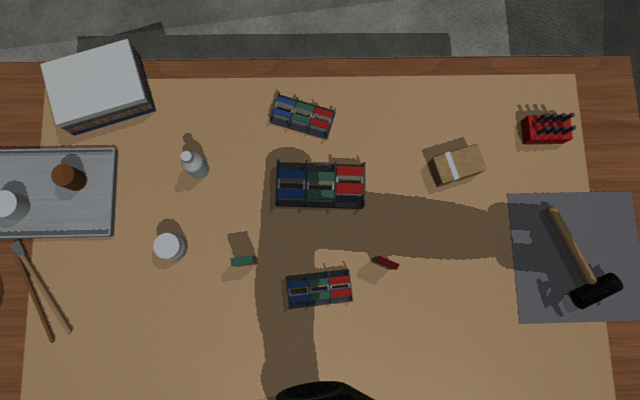

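View pics/side0.png

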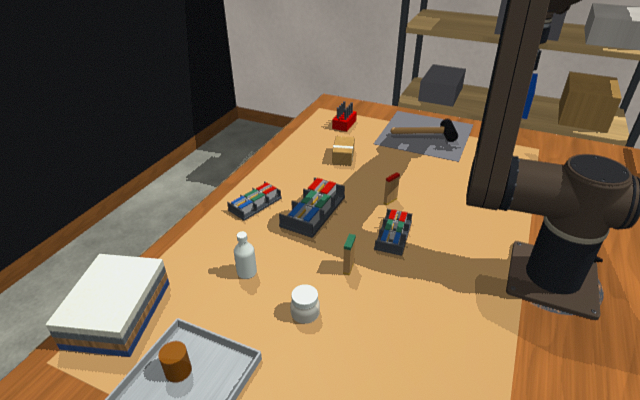

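Top view: there are three racks, at (302,116), (320,186) and (319,288). The one at (320,186) is clearly the largest and fits the job. Green board at (242,261), red board at (386,262), glue (193,162), jar (168,246), weight (458,164). I'll confirm in enlarged crops.

Run:
```python
from h import *
a=cv2.imread('pics/top0.png')
cv2.imwrite('pics/c1.png',cv2.resize(a[155:215,268:374],None,fx=7.5,fy=7.5,interpolation=cv2.INTER_CUBIC))
b=np.hstack([cv2.resize(a[245:280,225:265],None,fx=10,fy=10,interpolation=cv2.INTER_CUBIC),cv2.resize(a[245:280,368:408],None,fx=10,fy=10,interpolation=cv2.INTER_CUBIC)])
cv2.imwrite('pics/c2.png',b)
```

```text
(no output)
```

View pics/c1.png

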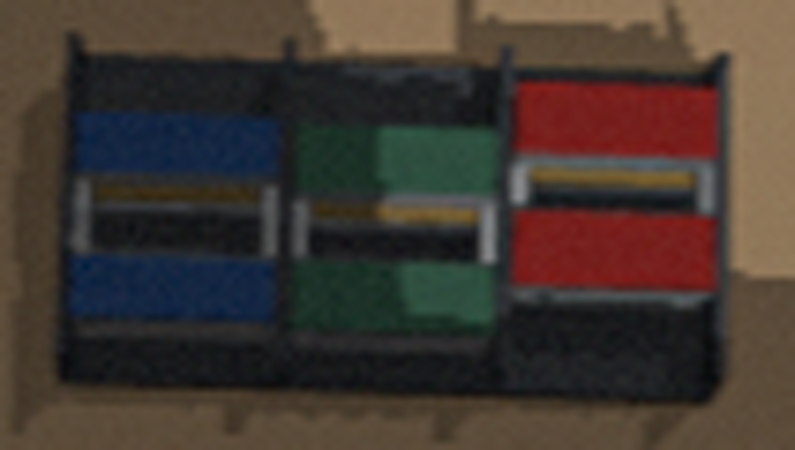

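View pics/c2.png

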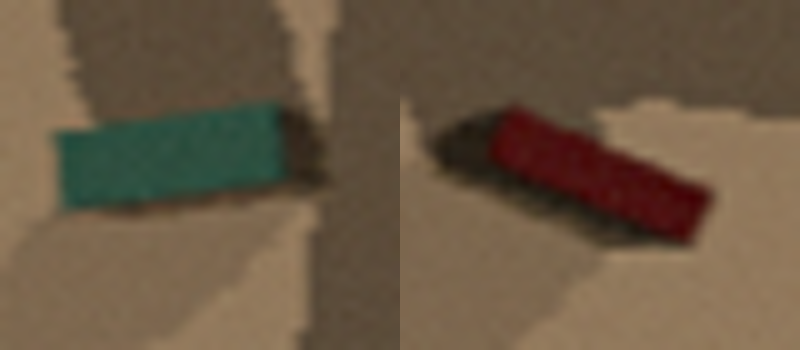

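Crops: the red slot's mouth centre is at about (616,183) and the green one's at (395,228), both inside the large rack. Board tops have corners green (57,132),(280,103),(288,180),(65,207) and red (510,105),(713,190),(690,243),(490,155).

Run:
```python
from h import *
def c(x,y,x0,y0,s,z): return px2w('top0',x0+(x+.5)/s-.5,y0+(y+.5)/s-.5,z)
A=lambda x,y,z=.05:c(x,y,268,155,7.5,z)
for n,p in dict(blue=(176,217),green=(395,228),red=(616,183.5),gUL=(297,193),gUR=(495,194),gLL=(293,262),gLR=(493,263),rUL=(515,157),rUR=(718,158),rLL=(513,209),rLR=(716,211)).items(): print(n,(A(*p)*1e3).round(1))
for n,p in dict(bL=(60,380),bR=(715,402)).items(): print(n,(A(*p,.012)*1e3).round(1))
for n,x0,pp in(('g',225,[(57,132),(280,103),(288,180),(65,207)]),('r',368,[(110,105),(313,190),(290,243),(90,155)])):
    W=np.array([c(x,y,x0,245,10,.09) for x,y in pp])*1e3
    e=(W[1]-W[0]+W[2]-W[3])/2
    print(n,W.mean(0).round(1),'width',np.linalg.norm(e).round(1),'thick',np.linalg.norm((W[0]+W[1]-W[2]-W[3])/2).round(1),'yaw of y axis from -Y',np.degrees(np.arctan2(e[0],-e[1])).round(1))
    print(W[:,:2].round(1).tolist())
for n,u,v,z in(('glue',190,157,.12),('jar',168,246,.06)):print(n,px2w('top0',u,v,z))
a=cv2.imread('pics/side0.png')
cv2.imwrite('pics/c3.png',cv2.resize(a[165:285,275:415],None,fx=5,fy=5,interpolation=cv2.INTER_CUBIC))
# check with projections into the side view
```

```text
blue [623.4  60.2  50. ]
green [618.8  -5.2  50. ]
red [631.2 -72.   50. ]
gUL [630.1  23.9  50. ]
gUR [628.7 -35.5  50. ]
gLL [609.1  25.5  50. ]
gLR [607.6 -34.3  50. ]
rUL [639.9 -41.9  50. ]
rUR [ 638.5 -103.1   50. ]
rLL [624.  -40.8  50. ]
rLR [ 622.2 -101.8   50. ]
bL [580.8  97.7  12. ]
bR [ 569.9 -104.2   12. ]
g [454.  163.9  90. ] width 46.6 thick 15.9 yaw of y axis from -Y 5.8
[[459.4, 187.9], [464.4, 141.5], [448.4, 139.9], [443.9, 186.1]]
r [ 443.4 -141.2   90. ] width 45.7 thick 11.8 yaw of y axis from -Y -24.5
[[458.1, -122.7], [439.4, -164.7], [428.5, -159.3], [447.7, -118.1]]
glue [0.66932168 0.26825811 0.12      ]
jar [0.48883026 0.32674125 0.06      ]
```

View pics/c3.png

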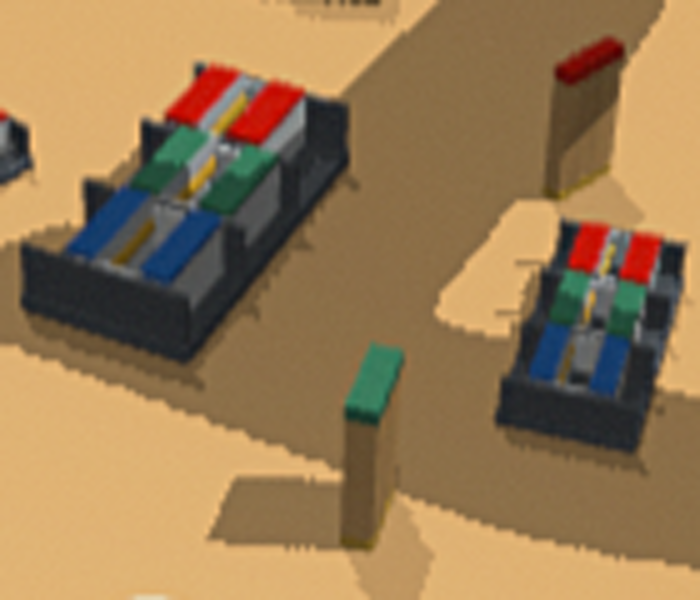

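Side crop: the large rack is confirmed (left). The boards stand clear, and the smaller look-alike rack is on the right. I'll refine the rack's yaw and start moving.

```bash
cat > yaw.py <<'E'
from h import *
import sys
def faces(f):
    a=cv2.imread(f'pics/{f}.png').astype(float)
    for n,ch,(r0,r1,c0,c1) in(('red',2,(155,215,330,372)),('green',1,(155,215,303,338)),('blue',0,(155,215,272,310))):
        s=a[r0:r1,c0:c1]; o=[k for k in range(3) if k!=ch]
        m=((s[...,ch]-s[...,o].max(2))>(60 if ch==2 else 10)).astype(np.uint8)
        k,L,st,ce=cv2.connectedComponentsWithStats(m)
        for i in range(1,k):
            if st[i,4]<80: continue
            v,u=np.nonzero(L==i); W=np.array([px2w(f,x+c0,y+r0,.05)[:2] for x,y in zip(u,v)])*1e3
            w,V=np.linalg.eigh(np.cov(W.T)); e=V[:,1]*np.sign(V[1,1])
            (c,sz,an)=cv2.minAreaRect(W.astype(np.float32))
            print(n,st[i,4],W.mean(0).round(1),'yaw',np.degrees(np.arctan2(-e[0],e[1])).round(2),'mids',np.round(c,1),np.round(sz,1))
faces(sys.argv[1])
E
python3 yaw.py top0
```

```text
red 239 [651.  -72.3] yaw -4.62 mids [651.  -72.3] [56.9 20.9]
red 244 [611.1 -70.1] yaw -2.8 mids [611.8 -70.9] [56.6 20.6]
green 153 [639.4 -15.6] yaw -1.6 mids [639.4 -10.9] [47.4 18.4]
green 107 [598.2 -18.2] yaw -2.15 mids [598.1 -13.2] [40.4 18.2]
blue 225 [646.   58.9] yaw -2.41 mids [645.2  58.8] [60.8 18.4]
blue 239 [601.9  61.5] yaw -3.52 mids [601.8  61.7] [60.4 18.2]
```

Call:
step_arm:
  increments:
    - {"slide": [20,37,0],"rotation": [0,0,6.4],"grip": 1}
    - {"slide": [20,37,0],"rotation": [0,0,6.4],"grip": 1}
    - {"slide": [20,37,0],"rotation": [0,0,6.4],"grip": 1}
    - {"slide": [20,37,0],"rotation": [0,0,6.4],"grip": 1}
    - {"slide": [20,37,0],"rotation": [0,0,6.4],"grip": 1}
    - {"slide": [20,37,0],"rotation": [0,0,6.4],"grip": 1}
    - {"slide": [20,37,0],"rotation": [0,0,6.4],"grip": 1}
    - {"slide": [20,37,0],"rotation": [0,0,6],"grip": 1}
  grip_force: 50

```text
clock: 0.9
tool_pos: [0.3318, -0.355, 0.2308]
eef_rot: [[0.411, 0.912, -0.0], [0.912, -0.411, 0.001], [0.001, -0.0, -1.0]]
force: [1.3, 0.1, -0.5]
gripper_width: 0.0851
gripper_force: 0.0
```

Call:
step_arm:
  increments:
    - {"slide": [18.6,35.7,-13],"grip": 1}
    - {"slide": [18.6,35.7,-13],"grip": 1}
    - {"slide": [18.6,35.7,-13],"grip": 1}
    - {"slide": [18.6,35.7,-13],"grip": 1}
    - {"slide": [18.6,35.7,-13],"grip": 1}
    - {"slide": [18.6,35.7,-13],"grip": 1}
    - {"slide": [0,0,0],"grip": 1}
    - {"slide": [0,0,0],"grip": 1}

```text
$.increments[0]: bad value
```

```bash
python3 -c "
from h import *
c=save('side','s1');s=sense();print(s['tool_pos'],s['force'],s['eef_rot'])
cv2.imwrite('pics/s1c.png',cv2.resize(c['img'][100:300,280:500],None,fx=3,fy=3))
for p in [(.4434,-.1412,0),(.4434,-.1412,.09)]: print(w2px('s1',p))"
```

```text
[ 0.33394385 -0.35015689  0.23051215] [ 1.87830445  3.93787089 -0.74058075] [[ 4.04732891e-01  9.14433926e-01  1.37194835e-03]
 [ 9.14418771e-01 -4.04734198e-01  5.34235159e-03]
 [ 5.44050196e-03 -9.07690082e-04 -9.99984788e-01]]
[389.33908142 201.75249439]
[392.13283824 175.88483991]
```

View pics/s1c.png

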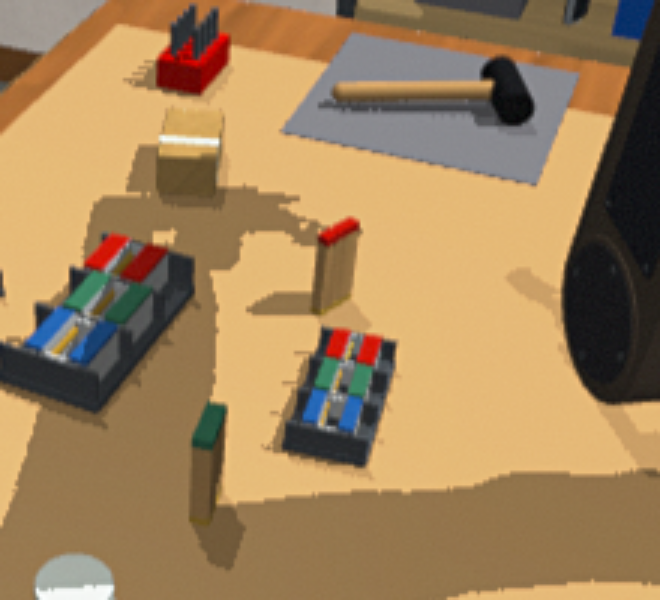

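Call:
step_arm:
  increments:
    - {"slide": [18.7,36,-13],"rotation": [0,0,0],"grip": 1}
    - {"slide": [18.7,36,-13],"rotation": [0,0,0],"grip": 1}
    - {"slide": [18.7,36,-13],"rotation": [0,0,0],"grip": 1}
    - {"slide": [18.7,36,-13],"rotation": [0,0,0],"grip": 1}
    - {"slide": [18.7,36,-13],"rotation": [0,0,0],"grip": 1}
    - {"slide": [18.7,36,-13],"rotation": [0,0,0],"grip": 1}
    - {"slide": [0,0,0],"rotation": [0,0,0],"grip": 1}
    - {"slide": [0,0,0],"rotation": [0,0,0],"grip": 1}

```text
clock: 1.75
tool_pos: [0.4435, -0.14, 0.1527]
eef_rot: [[0.413, 0.911, -0.001], [0.911, -0.413, 0.0], [-0.0, -0.002, -1.0]]
force: [0.8, -0.1, 0.3]
gripper_width: 0.0852
gripper_force: 0.0
```

Call:
step_arm:
  increments:
    - {"slide": [0,-1,-25],"rotation": [0,0,0],"grip": 1}
    - {"slide": [0,0,-25],"rotation": [0,0,0],"grip": 1}
    - {"slide": [0,0,-25],"rotation": [0,0,0],"grip": 1}
    - {"slide": [0,0,-23],"rotation": [0,0,0],"grip": 1}
    - {"slide": [0,0,0],"rotation": [0,0,0],"grip": 1}
    - {"slide": [0,0,0],"rotation": [0,0,0],"grip": -1}
    - {"slide": [0,0,0],"rotation": [0,0,0],"grip": -1}
    - {"slide": [0,0,0],"rotation": [0,0,0],"grip": -1}

```text
clock: 2.55
tool_pos: [0.4447, -0.1428, 0.057]
eef_rot: [[0.415, 0.91, 0.003], [0.91, -0.415, -0.002], [-0.0, 0.003, -1.0]]
force: [-0.2, -1.0, 0.3]
gripper_width: 0.044
gripper_force: 0.0
```

Call:
step_arm:
  increments:
    - {"slide": [0,0,0],"rotation": [0,0,0],"grip": -1}
    - {"slide": [0,0,0],"rotation": [0,0,0],"grip": -1}
    - {"slide": [0,0,0],"rotation": [0,0,0],"grip": -1}
    - {"slide": [0,0,0],"rotation": [0,0,0],"grip": -1}
    - {"slide": [0,0,0],"rotation": [0,0,0],"grip": -1}
    - {"slide": [0,0,0],"rotation": [0,0,0],"grip": -1}

```text
clock: 3.15
tool_pos: [0.4442, -0.1421, 0.056]
eef_rot: [[0.414, 0.91, 0.001], [0.91, -0.414, -0.001], [-0.0, 0.001, -1.0]]
force: [-0.3, -0.3, 5.2]
gripper_width: 0.0118
gripper_force: 50.6
```

Call:
step_arm:
  increments:
    - {"slide": [0,0,25],"rotation": [0,0,0],"grip": -1}
    - {"slide": [0,0,30],"rotation": [0,0,0],"grip": -1}
    - {"slide": [0,0,30],"rotation": [0,0,0],"grip": -1}
    - {"slide": [15,6,10],"rotation": [0,0,3],"grip": -1}
    - {"slide": [34,12,0],"rotation": [0,0,4],"grip": -1}
    - {"slide": [34,13,0],"rotation": [0,0,4],"grip": -1}
    - {"slide": [34,13,0],"rotation": [0,0,4],"grip": -1}
    - {"slide": [34,13,0],"rotation": [0,0,4],"grip": -1}

```text
clock: 3.95
tool_pos: [0.5953, -0.0839, 0.1491]
eef_rot: [[0.093, 0.996, -0.002], [0.996, -0.093, 0.001], [0.0, -0.002, -1.0]]
force: [0.1, -0.3, -0.6]
gripper_width: 0.0114
gripper_force: 49.7
```

Call:
step_arm:
  increments:
    - {"slide": [25,9,0],"rotation": [0,0,2.5],"grip": -1}
    - {"slide": [11,4,0],"rotation": [0,0,0],"grip": -1}
    - {"slide": [0,0,0],"rotation": [0,0,0],"grip": -1}
    - {"slide": [0,0,0],"rotation": [0,0,0],"grip": -1}
    - {"slide": [0,0,0],"rotation": [0,0,0],"grip": -1}

```text
clock: 4.45
tool_pos: [0.6294, -0.0722, 0.1499]
eef_rot: [[0.053, 0.999, -0.001], [0.999, -0.053, 0.0], [0.0, -0.001, -1.0]]
force: [-0.1, -0.5, -1.0]
gripper_width: 0.0117
gripper_force: 49.7
```

```bash
python3 -c "
from h import *
c=save('side','s2');s=sense();print(s['tool_pos'],s['force'],s['moment'],s['eef_rot'][:,1], s['gripper_width'])
cv2.imwrite('pics/s2c.png',cv2.resize(c['img'][120:260,260:400],None,fx=4.2,fy=4.2,interpolation=cv2.INTER_CUBIC))"
```

```text
[ 0.62956462 -0.07232396  0.1501668 ] [-0.39926081  0.28470959 -0.47230158] [0.00103059 0.01575048 0.02269642] [ 9.98582741e-01 -5.32142989e-02 -8.64581979e-04] 0.01183084572143067
```

View pics/s2c.png

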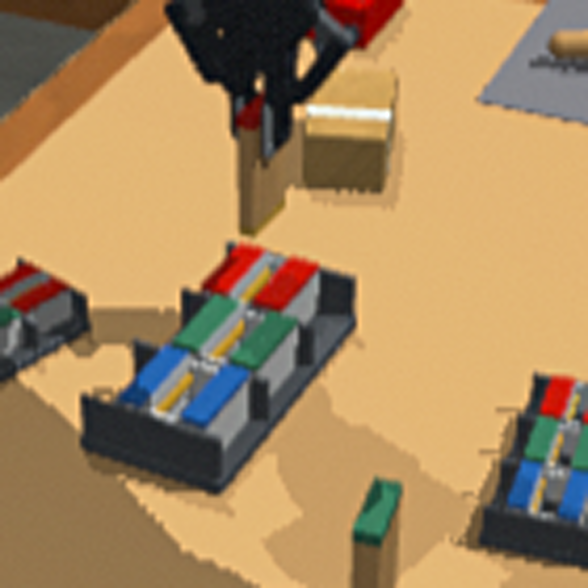

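```bash
python3 -c "
from h import *
for p in [(262,248),(232,298),(288,258),(255,300)]: print((px2w('s2',260+(p[0]+.5)/4.2-.5,120+(p[1]+.5)/4.2-.5,.05)*1e3).round(1))
W=[px2w('s2',260+(p[0]+.5)/4.2-.5,120+(p[1]+.5)/4.2-.5,.05)*1e3 for p in [(262,248),(232,298),(288,258),(255,300)]];print(np.mean(W,0))
W=[px2w('s2',260+(p[0]+.5)/4.2-.5,120+(p[1]+.5)/4.2-.5,.05)*1e3 for p in [(240,300),(205,347),(265,312),(233,357)]];print('g',np.mean(W,0))
save('top','t2')"
python3 yaw.py t2
```

```text
[ 642.7 -104.1   50. ]
[636.1 -39.6  50. ]
[620.9 -99.8  50. ]
[620.9 -43.8  50. ]
[630.16053401 -71.82926507  50.        ]
g [618.83599851  -8.51718765  50.        ]
green 119 [640.9   8.2] yaw 3.53 mids [639.7   7.1] [33.9 18.4]
green 149 [598.1   7.2] yaw -4.54 mids [598.4   5.8] [38.1 18.2]
blue 241 [645.7  58.2] yaw -2.82 mids [646.4  58.8] [60.8 20.7]
blue 253 [601.9  61.7] yaw -1.7 mids [602.9  61.7] [60.4 20.4]
```

Call:
step_arm:
  increments:
    - {"slide": [1.2,0.3,-10],"rotation": [0,0,0],"grip": -1}
    - {"slide": [0,0,-15],"rotation": [0,0,0],"grip": -1}
    - {"slide": [0,0,-10],"rotation": [0,0,0],"grip": -1}
    - {"slide": [0,0,-5],"rotation": [0,0,0],"grip": -1}
    - {"slide": [0,0,0],"rotation": [0,0,0],"grip": -1}
    - {"slide": [0,0,-1],"rotation": [0,0,0],"grip": -1}
    - {"slide": [0,0,-1],"rotation": [0,0,0],"grip": -1}
    - {"slide": [0,0,0],"rotation": [0,0,0],"grip": -1}

```text
clock: 5.35
tool_pos: [0.6322, -0.0716, 0.1088]
eef_rot: [[0.052, 0.999, 0.001], [0.999, -0.052, -0.0], [-0.0, 0.001, -1.0]]
force: [0.4, 0.4, 0.9]
gripper_width: 0.0115
gripper_force: 49.7
```

Call:
step_arm:
  increments:
    - {"slide": [0,0,-1],"rotation": [0,0,0],"grip": -1}
    - {"slide": [0,0,-1],"rotation": [0,0,0],"grip": -1}
    - {"slide": [0,0,-1],"rotation": [0,0,0],"grip": -1}
    - {"slide": [0,0,0],"rotation": [0,0,0],"grip": -1}

```text
clock: 5.75
tool_pos: [0.6317, -0.0715, 0.1051]
eef_rot: [[0.052, 0.999, -0.0], [0.999, -0.052, 0.0], [0.0, -0.0, -1.0]]
force: [-0.2, 0.4, -0.8]
gripper_width: 0.0115
gripper_force: 49.7
```

Call:
step_arm:
  increments:
    - {"slide": [0,0,-1],"rotation": [0,0,0],"grip": -1}
    - {"slide": [0,0,-1],"rotation": [0,0,0],"grip": -1}
    - {"slide": [0,0,0],"rotation": [0,0,0],"grip": -1}
    - {"slide": [0,0,0],"rotation": [0,0,0],"grip": -1}

```text
clock: 6.15
tool_pos: [0.6318, -0.0715, 0.1032]
eef_rot: [[0.052, 0.999, -0.0], [0.999, -0.052, 0.0], [0.0, -0.0, -1.0]]
force: [0.3, 0.0, -1.2]
gripper_width: 0.0113
gripper_force: 49.7
```

Call:
step_arm:
  increments:
    - {"slide": [0,0,-1],"rotation": [0,0,0],"grip": -1}
    - {"slide": [0,0,-1],"rotation": [0,0,0],"grip": -1}
    - {"slide": [0,0,0],"rotation": [0,0,0],"grip": -1}
    - {"slide": [0,0,0],"rotation": [0,0,0],"grip": -1}

```text
clock: 6.55
tool_pos: [0.6316, -0.0715, 0.1012]
eef_rot: [[0.052, 0.999, -0.001], [0.999, -0.052, 0.0], [0.0, -0.001, -1.0]]
force: [-1.4, 1.7, 0.2]
gripper_width: 0.011
gripper_force: 49.9
```

Call:
step_arm:
  increments:
    - {"slide": [0,0,-1],"rotation": [0,0,0],"grip": -1}
    - {"slide": [0,0,-1],"rotation": [0,0,0],"grip": -1}
    - {"slide": [0,0,0],"rotation": [0,0,0],"grip": -1}
    - {"slide": [0,0,0],"rotation": [0,0,0],"grip": -1}

```text
clock: 6.95
tool_pos: [0.6315, -0.0715, 0.0988]
eef_rot: [[0.052, 0.999, -0.001], [0.999, -0.052, 0.0], [0.0, -0.001, -1.0]]
force: [-1.7, -0.1, -0.6]
gripper_width: 0.0113
gripper_force: 49.8
```

Call:
step_arm:
  increments:
    - {"slide": [0,0,-1],"rotation": [0,0,0],"grip": -1}
    - {"slide": [0,0,-1],"rotation": [0,0,0],"grip": -1}
    - {"slide": [0,0,0],"rotation": [0,0,0],"grip": -1}
    - {"slide": [0,0,0],"rotation": [0,0,0],"grip": -1}

```text
clock: 7.35
tool_pos: [0.6315, -0.0715, 0.097]
eef_rot: [[0.052, 0.999, -0.001], [0.999, -0.052, 0.0], [0.0, -0.001, -1.0]]
force: [-2.8, 0.1, 0.1]
gripper_width: 0.0118
gripper_force: 49.7
```

Call:
step_arm:
  increments:
    - {"slide": [0,0,-1],"rotation": [0,0,0],"grip": -1}
    - {"slide": [0,0,-1],"rotation": [0,0,0],"grip": -1}
    - {"slide": [0,0,-1],"rotation": [0,0,0],"grip": -1}
    - {"slide": [0,0,0],"rotation": [0,0,0],"grip": -1}

```text
clock: 7.75
tool_pos: [0.6323, -0.0716, 0.0949]
eef_rot: [[0.052, 0.999, 0.001], [0.999, -0.052, -0.0], [-0.0, 0.001, -1.0]]
force: [-2.6, -0.0, 2.7]
gripper_width: 0.0112
gripper_force: 50.1
```

Call:
step_arm:
  increments:
    - {"slide": [0,0,-1],"rotation": [0,0,0],"grip": -1}
    - {"slide": [0,0,-1],"rotation": [0,0,0],"grip": -1}
    - {"slide": [0,0,0],"rotation": [0,0,0],"grip": -1}
    - {"slide": [0,0,0],"rotation": [0,0,0],"grip": -1}

```text
clock: 8.15
tool_pos: [0.6336, -0.0717, 0.0945]
eef_rot: [[0.052, 0.999, 0.004], [0.999, -0.052, -0.001], [-0.0, 0.004, -1.0]]
force: [-2.6, 0.3, 7.3]
gripper_width: 0.0114
gripper_force: 50.8
```

Call:
step_arm:
  increments:
    - {"slide": [0,0,-1],"rotation": [0,0,0],"grip": -1}
    - {"slide": [0,0,0],"rotation": [0,0,0],"grip": -1}
    - {"slide": [0,0,-1],"rotation": [0,0,0],"grip": -1}
    - {"slide": [0,0,0],"rotation": [0,0,0],"grip": -1}

```text
clock: 8.55
tool_pos: [0.6349, -0.0719, 0.0944]
eef_rot: [[0.052, 0.999, 0.008], [0.999, -0.052, -0.001], [-0.001, 0.008, -1.0]]
force: [-3.1, 1.8, 10.5]
gripper_width: 0.0115
gripper_force: 51.6
```

```bash
python3 -c "
from h import *
s=sense();print(s['tool_pos'],s['force'],s['moment'],s['gripper_width'])"
```

```text
[ 0.63489486 -0.07186413  0.09439601] [-3.10556079  1.83850635 10.47264398] [0.30974898 0.55794285 0.01825179] 0.011452355920132301
```

Call:
step_arm:
  increments:
    - {"slide": [-1,0,0],"rotation": [0,0.2,0],"grip": -1}
    - {"slide": [-1,0,0],"rotation": [0,0.2,0],"grip": -1}
    - {"slide": [-1,0,0],"rotation": [0,0,0],"grip": -1}
    - {"slide": [0,0,0],"rotation": [0,0,0],"grip": -1}

```text
clock: 8.95
tool_pos: [0.6324, -0.0719, 0.093]
eef_rot: [[0.053, 0.999, 0.003], [0.999, -0.053, -0.001], [-0.001, 0.003, -1.0]]
force: [2.8, 0.8, 6.2]
gripper_width: 0.0116
gripper_force: 50.8
```

Call:
step_arm:
  increments:
    - {"slide": [0,0,-1],"rotation": [0,0,0],"grip": -1}
    - {"slide": [0,0,0],"rotation": [0,0,0],"grip": -1}
    - {"slide": [0,0,0],"rotation": [0,0,0],"grip": -1}

```text
clock: 9.25
tool_pos: [0.6325, -0.072, 0.0926]
eef_rot: [[0.052, 0.999, 0.003], [0.999, -0.052, -0.001], [-0.001, 0.003, -1.0]]
force: [1.7, 1.6, 8.4]
gripper_width: 0.0112
gripper_force: 51.3
```

Call:
step_arm:
  increments:
    - {"slide": [-0.6,0,-1],"rotation": [0,0.1,0],"grip": -1}
    - {"slide": [0,0,0],"rotation": [0,0,0],"grip": -1}
    - {"slide": [-0.6,0,-1],"rotation": [0,0.1,0],"grip": -1}
    - {"slide": [0,0,0],"rotation": [0,0,0],"grip": -1}
    - {"slide": [0,0,0],"rotation": [0,0,0],"grip": -1}

```text
clock: 9.75
tool_pos: [0.6324, -0.0722, 0.0915]
eef_rot: [[0.052, 0.999, 0.002], [0.999, -0.052, -0.002], [-0.002, 0.002, -1.0]]
force: [3.0, 0.9, 10.1]
gripper_width: 0.0112
gripper_force: 51.3
```

Call:
step_arm:
  increments:
    - {"slide": [-0.3,0,-1],"rotation": [0,0,0],"grip": -1}
    - {"slide": [0,0,0],"rotation": [0,0,0],"grip": -1}
    - {"slide": [0,0,0],"rotation": [0,0,0],"grip": -1}

```text
clock: 10.05
tool_pos: [0.6321, -0.0723, 0.0904]
eef_rot: [[0.052, 0.999, 0.002], [0.999, -0.052, -0.002], [-0.002, 0.002, -1.0]]
force: [3.9, 0.5, 9.3]
gripper_width: 0.0115
gripper_force: 51.3
```

Call:
step_arm:
  increments:
    - {"slide": [0,0,-1],"rotation": [0,0,0],"grip": -1}
    - {"slide": [0,0,-1],"rotation": [0,0,0],"grip": -1}
    - {"slide": [0,0,0],"rotation": [0,0,0],"grip": -1}
    - {"slide": [0,0,0],"rotation": [0,0,0],"grip": -1}

```text
clock: 10.45
tool_pos: [0.6316, -0.0724, 0.0878]
eef_rot: [[0.052, 0.999, 0.001], [0.999, -0.052, -0.002], [-0.002, 0.001, -1.0]]
force: [3.6, 1.1, 7.6]
gripper_width: 0.0111
gripper_force: 51.2
```

Call:
step_arm:
  increments:
    - {"slide": [0,0,-1],"rotation": [0,0,0],"grip": -1}
    - {"slide": [0,0,-1],"rotation": [0,0,0],"grip": -1}
    - {"slide": [0,0,0],"rotation": [0,0,0],"grip": -1}
    - {"slide": [0,0,0],"rotation": [0,0,0],"grip": -1}

```text
clock: 10.85
tool_pos: [0.6314, -0.0725, 0.0855]
eef_rot: [[0.052, 0.999, 0.001], [0.999, -0.052, -0.003], [-0.002, 0.001, -1.0]]
force: [2.6, -0.8, 7.6]
gripper_width: 0.0113
gripper_force: 50.9
```

Call:
step_arm:
  increments:
    - {"slide": [0,0,-1],"rotation": [0,0,0],"grip": -1}
    - {"slide": [0,0,-1],"rotation": [0,0,0],"grip": -1}
    - {"slide": [0,0,-1],"rotation": [0,0,0],"grip": -1}
    - {"slide": [0,0,-1],"rotation": [0,0,0],"grip": -1}
    - {"slide": [0,0,0],"rotation": [0,0,0],"grip": -1}

```text
clock: 11.35
tool_pos: [0.6314, -0.0726, 0.0814]
eef_rot: [[0.052, 0.999, 0.0], [0.999, -0.052, -0.003], [-0.003, 0.001, -1.0]]
force: [3.3, -0.9, 7.0]
gripper_width: 0.0111
gripper_force: 50.8
```

Call:
step_arm:
  increments:
    - {"slide": [0,0,-1],"rotation": [0,0,0],"grip": -1}
    - {"slide": [0,0,-1],"rotation": [0,0,0],"grip": -1}
    - {"slide": [0,0,0],"rotation": [0,0,0],"grip": -1}
    - {"slide": [0,0,0],"rotation": [0,0,0],"grip": -1}

```text
clock: 11.75
tool_pos: [0.6314, -0.0726, 0.0794]
eef_rot: [[0.052, 0.999, 0.0], [0.999, -0.052, -0.003], [-0.003, 0.001, -1.0]]
force: [2.6, -0.9, 7.3]
gripper_width: 0.0114
gripper_force: 50.9
```

Call:
step_arm:
  increments:
    - {"slide": [0,0,-1],"rotation": [0,0,0],"grip": -1}
    - {"slide": [0,0,-1],"rotation": [0,0,0],"grip": -1}
    - {"slide": [0,0,0],"rotation": [0,0,0],"grip": -1}
    - {"slide": [0,0,0],"rotation": [0,0,0],"grip": -1}

```text
clock: 12.15
tool_pos: [0.6313, -0.0726, 0.0773]
eef_rot: [[0.052, 0.999, 0.0], [0.999, -0.052, -0.003], [-0.003, 0.0, -1.0]]
force: [2.2, -0.6, 6.9]
gripper_width: 0.0114
gripper_force: 50.9
```

Call:
step_arm:
  increments:
    - {"slide": [0,0,-1],"rotation": [0,0,0],"grip": -1}
    - {"slide": [0,0,-1],"rotation": [0,0,0],"grip": -1}
    - {"slide": [0,0,0],"rotation": [0,0,0],"grip": -1}
    - {"slide": [0,0,0],"rotation": [0,0,0],"grip": -1}

```text
clock: 12.55
tool_pos: [0.6314, -0.0726, 0.076]
eef_rot: [[0.052, 0.999, 0.0], [0.999, -0.052, -0.003], [-0.003, 0.0, -1.0]]
force: [2.2, -0.1, 9.5]
gripper_width: 0.0113
gripper_force: 51.3
```

Call:
step_arm:
  increments:
    - {"slide": [0,0,-1],"rotation": [0,0,0],"grip": -1}
    - {"slide": [0,0,0],"rotation": [0,0,0],"grip": -1}
    - {"slide": [0,0,-1],"rotation": [0,0,0],"grip": -1}
    - {"slide": [0,0,0],"rotation": [0,0,0],"grip": -1}

```text
clock: 12.95
tool_pos: [0.6315, -0.0727, 0.0759]
eef_rot: [[0.052, 0.999, -0.001], [0.999, -0.052, -0.003], [-0.003, -0.0, -1.0]]
force: [-1.4, 0.4, 16.5]
gripper_width: 0.0114
gripper_force: 52.4
```

Call:
step_arm:
  increments:
    - {"slide": [0.5,0,3],"rotation": [0,-0.3,0],"grip": -1}
    - {"slide": [0,0,0],"rotation": [0,0,0],"grip": -0.6}
    - {"slide": [0,0,0],"rotation": [0,0,0],"grip": 0}
    - {"slide": [0,0,0],"rotation": [0,0,0],"grip": 1}
    - {"slide": [0,0,0],"rotation": [0,0,0],"grip": 1}
    - {"slide": [0,0,0],"rotation": [0,0,0],"grip": 1}
    - {"slide": [0,0,0],"rotation": [0,0,0],"grip": 1}
    - {"slide": [0,0,0],"rotation": [0,0,0],"grip": 1}

```text
clock: 13.75
tool_pos: [0.6278, -0.0715, 0.0732]
eef_rot: [[0.052, 0.999, -0.005], [0.999, -0.052, 0.0], [-0.0, -0.005, -1.0]]
force: [0.2, -0.2, 1.1]
gripper_width: 0.0854
gripper_force: 0.0
```

Call:
step_arm:
  increments:
    - {"slide": [0,0,10],"rotation": [0,0,0],"grip": 1}
    - {"slide": [0,0,20],"rotation": [0,0,0],"grip": 1}
    - {"slide": [0,0,30],"rotation": [0,0,0],"grip": 1}
    - {"slide": [0,0,40],"rotation": [0,0,0],"grip": 1}
    - {"slide": [0,0,0],"rotation": [0,0,0],"grip": 1}
    - {"slide": [0,0,0],"rotation": [0,0,0],"grip": 1}

```text
clock: 14.35
tool_pos: [0.6289, -0.0718, 0.1759]
eef_rot: [[0.052, 0.999, -0.001], [0.999, -0.052, -0.001], [-0.001, -0.001, -1.0]]
force: [-0.7, -0.1, -0.4]
gripper_width: 0.0856
gripper_force: 0.0
```

```bash
python3 -c "
from h import *
c=save('side','s3');s=sense();print(s['tool_pos'],s['force'],s['eef_rot'])
save('top','t3')
cv2.imwrite('pics/s3c.png',cv2.resize(c['img'][120:280,260:400],None,fx=3.7,fy=3.7,interpolation=cv2.INTER_CUBIC))"
```

```text
[ 0.62781843 -0.07150486  0.17387137] [ 0.55247885  0.21732184 -0.83754504] [[ 5.20387338e-02  9.98634448e-01 -4.60533709e-03]
 [ 9.98644974e-01 -5.20401656e-02 -1.91536742e-04]
 [-4.30937693e-04 -4.58912941e-03 -9.99989377e-01]]
```

View pics/s3c.png

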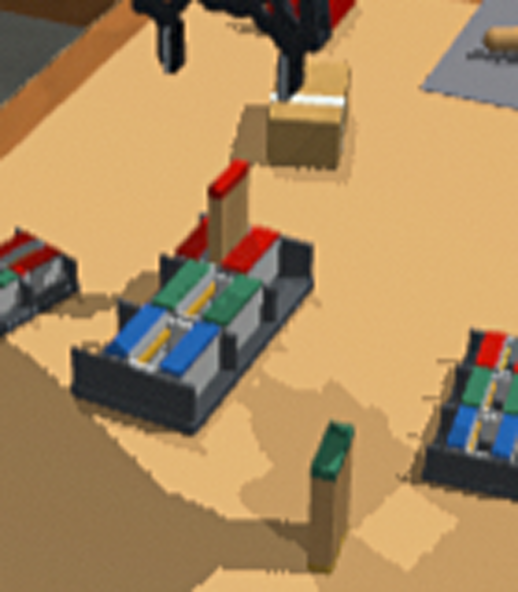

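Board 12 stands upright in the red slot of the large rack. Next the green board, 16 mm.

Call:
step_arm:
  increments:
    - {"slide": [-21.7,29.4,0],"rotation": [0,-0.26,1.1],"grip": 1}
    - {"slide": [-21.7,29.4,0],"rotation": [0,0,1.1],"grip": 1}
    - {"slide": [-21.7,29.4,0],"rotation": [0,0,1.1],"grip": 1}
    - {"slide": [-21.7,29.4,0],"rotation": [0,0,1.1],"grip": 1}
    - {"slide": [-21.7,29.4,0],"rotation": [0,0,1.1],"grip": 1}
    - {"slide": [-21.7,29.4,0],"rotation": [0,0,1.1],"grip": 1}
    - {"slide": [-21.7,29.4,0],"rotation": [0,0,1.1],"grip": 1}
    - {"slide": [-21.7,29.4,0],"rotation": [0,0,1.1],"grip": 1}

```text
clock: 15.25
tool_pos: [0.4521, 0.1645, 0.1716]
eef_rot: [[-0.102, 0.995, -0.004], [0.995, 0.102, -0.001], [-0.0, -0.004, -1.0]]
force: [0.7, 0.4, 0.4]
gripper_width: 0.0855
gripper_force: 0.0
```

Call:
step_arm:
  increments:
    - {"slide": [0,0,-20],"rotation": [0,0,0],"grip": 1}
    - {"slide": [0,0,0],"rotation": [0,0,0],"grip": 1}
    - {"slide": [0,0,0],"rotation": [0,0,0],"grip": 1}
    - {"slide": [0,0,0],"rotation": [0,0,0],"grip": 1}

```text
clock: 15.65
tool_pos: [0.4547, 0.1632, 0.1535]
eef_rot: [[-0.1, 0.995, -0.001], [0.995, 0.1, -0.0], [-0.0, -0.001, -1.0]]
force: [0.4, 0.1, -0.3]
gripper_width: 0.085
gripper_force: 0.0
```

Well placed; I'll descend and grip.

Call:
step_arm:
  increments:
    - {"slide": [0,0.5,-25],"rotation": [0,0,0],"grip": 1}
    - {"slide": [0,0,-25],"rotation": [0,0,0],"grip": 1}
    - {"slide": [0,0,-25],"rotation": [0,0,0],"grip": 1}
    - {"slide": [0,0,-23],"rotation": [0,0,0],"grip": 1}
    - {"slide": [0,0,0],"rotation": [0,0,0],"grip": 1}
    - {"slide": [0,0,0],"rotation": [0,0,0],"grip": -1}
    - {"slide": [0,0,0],"rotation": [0,0,0],"grip": -1}
    - {"slide": [0,0,0],"rotation": [0,0,0],"grip": -1}

```text
clock: 16.45
tool_pos: [0.4557, 0.1642, 0.057]
eef_rot: [[-0.101, 0.995, 0.003], [0.995, 0.101, 0.0], [0.0, 0.003, -1.0]]
force: [-0.0, 0.6, 0.9]
gripper_width: 0.044
gripper_force: 0.0
```

Call:
step_arm:
  increments:
    - {"slide": [0,0,0],"rotation": [0,0,0],"grip": -1}
    - {"slide": [0,0,0],"rotation": [0,0,0],"grip": -1}
    - {"slide": [0,0,0],"rotation": [0,0,0],"grip": -1}
    - {"slide": [0,0,0],"rotation": [0,0,0],"grip": -1}
    - {"slide": [0,0,0],"rotation": [0,0,0],"grip": -1}
    - {"slide": [0,0,0],"rotation": [0,0,0],"grip": -1}

```text
clock: 17.05
tool_pos: [0.4549, 0.1642, 0.0561]
eef_rot: [[-0.101, 0.995, 0.001], [0.995, 0.101, -0.0], [-0.0, 0.001, -1.0]]
force: [0.1, -0.3, 5.3]
gripper_width: 0.0151
gripper_force: 51.4
```

Call:
step_arm:
  increments:
    - {"slide": [0,0,25],"rotation": [0,0,0],"grip": -1}
    - {"slide": [0,0,30],"rotation": [0,0,0],"grip": -1}
    - {"slide": [0,0,30],"rotation": [0,0,0],"grip": -1}
    - {"slide": [15,-15,10],"rotation": [0,0,-1.8],"grip": -1}
    - {"slide": [30,-31,0],"rotation": [0,0,-2],"grip": -1}
    - {"slide": [32,-33,0],"rotation": [0,0,-2],"grip": -1}
    - {"slide": [32,-33,0],"rotation": [0,0,-2],"grip": -1}
    - {"slide": [30,-31,0],"rotation": [0,0,-1],"grip": -1}

```text
clock: 17.85
tool_pos: [0.5937, 0.0198, 0.1492]
eef_rot: [[0.053, 0.999, -0.002], [0.999, -0.053, 0.0], [0.0, -0.002, -1.0]]
force: [-0.3, -0.1, -0.7]
gripper_width: 0.0154
gripper_force: 50.6
```

Call:
step_arm:
  increments:
    - {"slide": [17,-18,0],"rotation": [0,0,0],"grip": -1}
    - {"slide": [8,-8.7,0],"rotation": [0,0,0],"grip": -1}
    - {"slide": [0,0,0],"rotation": [0,0,0],"grip": -1}
    - {"slide": [0,0,0],"rotation": [0,0,0],"grip": -1}
    - {"slide": [0,0,0],"rotation": [0,0,0],"grip": -1}

```text
clock: 18.35
tool_pos: [0.6172, -0.0042, 0.1499]
eef_rot: [[0.051, 0.999, -0.002], [0.999, -0.051, 0.0], [0.0, -0.002, -1.0]]
force: [-0.2, 0.5, -0.2]
gripper_width: 0.0155
gripper_force: 50.6
```

Call:
step_arm:
  increments:
    - {"slide": [0,-0.7,-10],"rotation": [0,0,0],"grip": -1}
    - {"slide": [0,0,-15],"rotation": [0,0,0],"grip": -1}
    - {"slide": [0,0,-10],"rotation": [0,0,0],"grip": -1}
    - {"slide": [0,0,-5],"rotation": [0,0,0],"grip": -1}
    - {"slide": [0,0,0],"rotation": [0,0,0],"grip": -1}
    - {"slide": [0,0,-1],"rotation": [0,0,0],"grip": -1}
    - {"slide": [0,0,-1],"rotation": [0,0,0],"grip": -1}
    - {"slide": [0,0,0],"rotation": [0,0,0],"grip": -1}

```text
clock: 19.15
tool_pos: [0.6186, -0.0064, 0.1088]
eef_rot: [[0.052, 0.999, 0.0], [0.999, -0.052, -0.0], [-0.0, 0.0, -1.0]]
force: [-0.1, -0.1, 0.6]
gripper_width: 0.0158
gripper_force: 50.6
```

Call:
step_arm:
  increments:
    - {"slide": [0,0,-1],"rotation": [0,0,0],"grip": -1}
    - {"slide": [0,0,-1],"rotation": [0,0,0],"grip": -1}
    - {"slide": [0,0,-1],"rotation": [0,0,0],"grip": -1}
    - {"slide": [0,0,0],"rotation": [0,0,0],"grip": -1}

```text
clock: 19.55
tool_pos: [0.6181, -0.0062, 0.1051]
eef_rot: [[0.052, 0.999, -0.001], [0.999, -0.052, 0.0], [-0.0, -0.001, -1.0]]
force: [0.1, -0.7, -0.5]
gripper_width: 0.0149
gripper_force: 50.6
```

Call:
step_arm:
  increments:
    - {"slide": [0,0,-1],"rotation": [0,0,0],"grip": -1}
    - {"slide": [0,0,-1],"rotation": [0,0,0],"grip": -1}
    - {"slide": [0,0,0],"rotation": [0,0,0],"grip": -1}
    - {"slide": [0,0,0],"rotation": [0,0,0],"grip": -1}

```text
clock: 19.95
tool_pos: [0.6182, -0.0062, 0.1033]
eef_rot: [[0.052, 0.999, -0.001], [0.999, -0.052, -0.0], [-0.0, -0.001, -1.0]]
force: [-1.3, -0.5, -0.7]
gripper_width: 0.0151
gripper_force: 50.6
```

Call:
step_arm:
  increments:
    - {"slide": [0,0,-1],"rotation": [0,0,0],"grip": -1}
    - {"slide": [0,0,-1],"rotation": [0,0,0],"grip": -1}
    - {"slide": [0,0,0],"rotation": [0,0,0],"grip": -1}
    - {"slide": [0,0,0],"rotation": [0,0,0],"grip": -1}

```text
clock: 20.35
tool_pos: [0.6182, -0.0062, 0.1013]
eef_rot: [[0.052, 0.999, -0.001], [0.999, -0.052, -0.0], [-0.0, -0.001, -1.0]]
force: [-0.2, 0.6, -1.5]
gripper_width: 0.0154
gripper_force: 50.6
```

Call:
step_arm:
  increments:
    - {"slide": [0,0,-1],"rotation": [0,0,0],"grip": -1}
    - {"slide": [0,0,-1],"rotation": [0,0,0],"grip": -1}
    - {"slide": [0,0,0],"rotation": [0,0,0],"grip": -1}
    - {"slide": [0,0,0],"rotation": [0,0,0],"grip": -1}

```text
clock: 20.75
tool_pos: [0.6182, -0.0062, 0.0992]
eef_rot: [[0.052, 0.999, -0.001], [0.999, -0.052, 0.0], [-0.0, -0.001, -1.0]]
force: [-0.0, 0.0, 0.3]
gripper_width: 0.0154
gripper_force: 50.6
```

Call:
step_arm:
  increments:
    - {"slide": [0,0,-1],"rotation": [0,0,0],"grip": -1}
    - {"slide": [0,0,-1],"rotation": [0,0,0],"grip": -1}
    - {"slide": [0,0,0],"rotation": [0,0,0],"grip": -1}
    - {"slide": [0,0,0],"rotation": [0,0,0],"grip": -1}

```text
clock: 21.15
tool_pos: [0.6182, -0.0062, 0.0973]
eef_rot: [[0.052, 0.999, -0.001], [0.999, -0.052, -0.0], [-0.0, -0.001, -1.0]]
force: [0.1, -0.6, -0.4]
gripper_width: 0.0155
gripper_force: 50.6
```

Call:
step_arm:
  increments:
    - {"slide": [0,0,-1],"rotation": [0,0,0],"grip": -1}
    - {"slide": [-0.5,0,-1],"rotation": [0,0.05,0],"grip": -1}
    - {"slide": [-0.5,0,-1],"rotation": [0,0.05,0],"grip": -1}
    - {"slide": [0,0,0],"rotation": [0,0,0],"grip": -1}

```text
clock: 21.55
tool_pos: [0.6178, -0.0063, 0.0945]
eef_rot: [[0.052, 0.999, -0.001], [0.999, -0.052, -0.0], [-0.0, -0.001, -1.0]]
force: [1.0, -0.5, -1.0]
gripper_width: 0.0151
gripper_force: 50.6
```

Call:
step_arm:
  increments:
    - {"slide": [-0.5,0,-1],"rotation": [0,0.05,0],"grip": -1}
    - {"slide": [-0.5,0,-1],"rotation": [0,0.05,0],"grip": -1}
    - {"slide": [0,0,0],"rotation": [0,0,0],"grip": -1}
    - {"slide": [0,0,0],"rotation": [0,0,0],"grip": -1}

```text
clock: 21.95
tool_pos: [0.6174, -0.0064, 0.0934]
eef_rot: [[0.052, 0.999, -0.001], [0.999, -0.052, -0.0], [-0.0, -0.001, -1.0]]
force: [3.2, -1.0, 3.7]
gripper_width: 0.0154
gripper_force: 51.1
```

Call:
step_arm:
  increments:
    - {"slide": [-0.5,0,-1],"rotation": [0,0.1,0],"grip": -1}
    - {"slide": [-0.5,0,-1],"rotation": [0,0.1,0],"grip": -1}
    - {"slide": [0,0,0],"rotation": [0,0,0],"grip": -1}
    - {"slide": [0,0,0],"rotation": [0,0,0],"grip": -1}

```text
clock: 22.35
tool_pos: [0.6173, -0.0064, 0.093]
eef_rot: [[0.052, 0.999, -0.003], [0.999, -0.052, -0.001], [-0.001, -0.002, -1.0]]
force: [2.0, 0.5, 8.2]
gripper_width: 0.0151
gripper_force: 51.9
```

Call:
step_arm:
  increments:
    - {"slide": [-0.3,0,-1],"rotation": [0,0.1,0],"grip": -1}
    - {"slide": [0,0,0],"rotation": [0,0,0],"grip": -1}
    - {"slide": [-0.3,0,-1],"rotation": [0,0,0],"grip": -1}
    - {"slide": [0,0,0],"rotation": [0,0,0],"grip": -1}

```text
clock: 22.75
tool_pos: [0.6173, -0.0065, 0.0918]
eef_rot: [[0.052, 0.999, -0.003], [0.999, -0.052, -0.001], [-0.001, -0.003, -1.0]]
force: [2.6, 1.0, 9.9]
gripper_width: 0.0155
gripper_force: 52.3
```

Call:
step_arm:
  increments:
    - {"slide": [0,0,-1],"rotation": [0,0,0],"grip": -1}
    - {"slide": [0,0,0],"rotation": [0,0,0],"grip": -1}
    - {"slide": [0,0,-1],"rotation": [0,0,0],"grip": -1}
    - {"slide": [0,0,0],"rotation": [0,0,0],"grip": -1}

```text
clock: 23.15
tool_pos: [0.6172, -0.0066, 0.0894]
eef_rot: [[0.052, 0.999, -0.003], [0.999, -0.052, -0.001], [-0.001, -0.003, -1.0]]
force: [2.5, 0.9, 9.3]
gripper_width: 0.0156
gripper_force: 52.0
```

Call:
step_arm:
  increments:
    - {"slide": [0,0,-1],"rotation": [0,0,0],"grip": -1}
    - {"slide": [0,0,-1],"rotation": [0,0,0],"grip": -1}
    - {"slide": [0,0,0],"rotation": [0,0,0],"grip": -1}
    - {"slide": [0,0,0],"rotation": [0,0,0],"grip": -1}

```text
clock: 23.55
tool_pos: [0.6169, -0.0066, 0.0871]
eef_rot: [[0.052, 0.999, -0.004], [0.999, -0.052, -0.001], [-0.001, -0.004, -1.0]]
force: [2.9, -0.7, 7.6]
gripper_width: 0.0151
gripper_force: 51.9
```

Sliding past the roller steadily; 11 mm to go.

Call:
step_arm:
  increments:
    - {"slide": [0,0,-1],"rotation": [0,0,0],"grip": -1}
    - {"slide": [0,0,-1],"rotation": [0,0,0],"grip": -1}
    - {"slide": [0,0,-1],"rotation": [0,0,0],"grip": -1}
    - {"slide": [0,0,-1],"rotation": [0,0,0],"grip": -1}
    - {"slide": [0,0,0],"rotation": [0,0,0],"grip": -1}

```text
clock: 24.05
tool_pos: [0.6169, -0.0067, 0.0829]
eef_rot: [[0.052, 0.999, -0.004], [0.999, -0.052, -0.001], [-0.001, -0.004, -1.0]]
force: [2.8, 0.3, 8.5]
gripper_width: 0.0153
gripper_force: 51.8
```

Call:
step_arm:
  increments:
    - {"slide": [0,0,-1],"rotation": [0,0,0],"grip": -1}
    - {"slide": [0,0,-1],"rotation": [0,0,0],"grip": -1}
    - {"slide": [0,0,-1],"rotation": [0,0,0],"grip": -1}
    - {"slide": [0,0,-1],"rotation": [0,0,0],"grip": -1}
    - {"slide": [0,0,0],"rotation": [0,0,0],"grip": -1}

```text
clock: 24.55
tool_pos: [0.6168, -0.0067, 0.0789]
eef_rot: [[0.052, 0.999, -0.004], [0.999, -0.052, -0.001], [-0.001, -0.004, -1.0]]
force: [2.1, -0.2, 5.9]
gripper_width: 0.0149
gripper_force: 51.9
```

Call:
step_arm:
  increments:
    - {"slide": [0,0,-1],"rotation": [0,0,0],"grip": -1}
    - {"slide": [0,0,-1],"rotation": [0,0,0],"grip": -1}
    - {"slide": [0,0,0],"rotation": [0,0,0],"grip": -1}
    - {"slide": [0,0,0],"rotation": [0,0,0],"grip": -1}

```text
clock: 24.95
tool_pos: [0.6168, -0.0067, 0.0769]
eef_rot: [[0.052, 0.999, -0.004], [0.999, -0.052, -0.001], [-0.001, -0.004, -1.0]]
force: [2.8, -0.1, 7.1]
gripper_width: 0.0151
gripper_force: 51.9
```

Call:
step_arm:
  increments:
    - {"slide": [0,0,-1],"rotation": [0,0,0],"grip": -1}
    - {"slide": [0,0,-1],"rotation": [0,0,0],"grip": -1}
    - {"slide": [0,0,0],"rotation": [0,0,0],"grip": -1}
    - {"slide": [0,0,0],"rotation": [0,0,0],"grip": -1}

```text
clock: 25.35
tool_pos: [0.6169, -0.0067, 0.0761]
eef_rot: [[0.052, 0.999, -0.004], [0.999, -0.052, -0.001], [-0.001, -0.004, -1.0]]
force: [-0.1, -0.4, 12.4]
gripper_width: 0.0157
gripper_force: 52.5
```

Call:
step_arm:
  increments:
    - {"slide": [0,0,-1],"rotation": [0,0,0],"grip": -1}
    - {"slide": [0,0,-1],"rotation": [0,0,0],"grip": -1}
    - {"slide": [0,0,0],"rotation": [0,0,0],"grip": -1}
    - {"slide": [0,0,0],"rotation": [0,0,0],"grip": -1}

```text
clock: 25.75
tool_pos: [0.6172, -0.0068, 0.076]
eef_rot: [[0.052, 0.999, -0.005], [0.999, -0.052, -0.001], [-0.001, -0.005, -1.0]]
force: [-1.8, -0.1, 18.7]
gripper_width: 0.0158
gripper_force: 53.5
```

Home on the ledges (z stopped at 76 mm, force rising). Next: relax, release, lift clear.

Call:
step_arm:
  increments:
    - {"slide": [0.5,0,3],"rotation": [0,-0.2,0],"grip": -1}
    - {"slide": [0,0,0],"rotation": [0,0,0],"grip": -0.6}
    - {"slide": [0,0,0],"rotation": [0,0,0],"grip": 0}
    - {"slide": [0,0,0],"rotation": [0,0,0],"grip": 1}
    - {"slide": [0,0,0],"rotation": [0,0,0],"grip": 1}
    - {"slide": [0,0,0],"rotation": [0,0,0],"grip": 1}
    - {"slide": [0,0,0],"rotation": [0,0,0],"grip": 1}
    - {"slide": [0,0,0],"rotation": [0,0,0],"grip": 1}

```text
clock: 26.55
tool_pos: [0.615, -0.0062, 0.0731]
eef_rot: [[0.052, 0.999, -0.006], [0.999, -0.052, 0.0], [-0.0, -0.006, -1.0]]
force: [1.0, -0.2, -0.3]
gripper_width: 0.0852
gripper_force: 0.0
```

Call:
step_arm:
  increments:
    - {"slide": [0,0,10],"rotation": [0,0,0],"grip": 1}
    - {"slide": [0,0,20],"rotation": [0,0,0],"grip": 1}
    - {"slide": [0,0,30],"rotation": [0,0,0],"grip": 1}
    - {"slide": [0,0,40],"rotation": [0,0,0],"grip": 1}
    - {"slide": [0,0,30],"rotation": [0,0,0],"grip": 1}
    - {"slide": [0,0,0],"rotation": [0,0,0],"grip": 1}
    - {"slide": [0,0,0],"rotation": [0,0,0],"grip": 1}
    - {"slide": [0,0,0],"rotation": [0,0,0],"grip": 1}

```text
clock: 27.35
tool_pos: [0.6143, -0.0061, 0.202]
eef_rot: [[0.052, 0.999, -0.008], [0.999, -0.052, 0.0], [-0.0, -0.008, -1.0]]
force: [-0.2, -0.2, 0.2]
gripper_width: 0.0854
gripper_force: 0.0
```

```bash
python3 -c "
from h import *
c=save('side','s4');s=sense();print(s['tool_pos'],s['force'])
y=np.radians(-3);R=np.array([[np.cos(y),-np.sin(y)],[np.sin(y),np.cos(y)]])
for b in((.6315,-.0722),(.617,-.006)):
  for z in(.11,.05):
    for e in(-.023,.023): print(z,w2px('s4',[*(np.array(b)+R@[0,e]),z]).round(1), ((w2px('s4',[*(np.array(b)+R@[0,e]),z])-[270,120])*4.4).round())
cv2.imwrite('pics/s4c.png',cv2.resize(c['img'][120:250,270:380],None,fx=4.4,fy=4.4,interpolation=cv2.INTER_CUBIC))"
```

```text
[ 0.61409053 -0.00608176  0.2014733 ] [ 1.08644653  0.82315151 -1.42585937]
0.11 [324.7 163.5] [241. 192.]
0.11 [317.2 171.2] [208. 225.]
0.05 [324.6 181.1] [240. 269.]
0.05 [317.4 189.1] [208. 304.]
0.11 [319.7 176.2] [219. 247.]
0.11 [311.8 184.6] [184. 284.]
0.05 [319.8 194.2] [219. 327.]
0.05 [312.1 202.9] [185. 365.]
```

View pics/s4c.png

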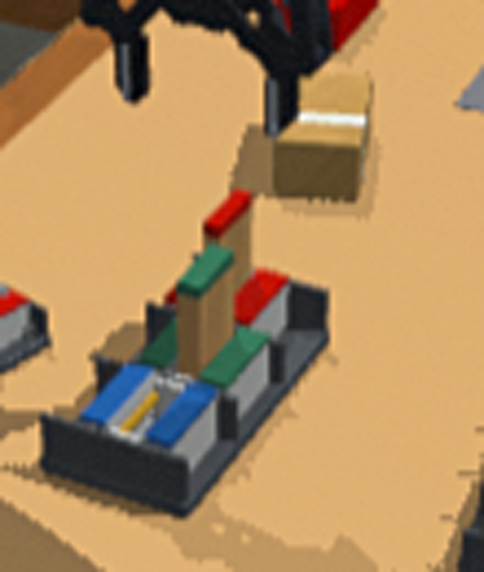

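The side crop shows both boards upright at their predicted home height: red top about (228,212), green top about (206,270). The gripper is clear, so I'm handing in.

```bash
python3 -c "
from bench import *
print(close_job())"
```

```text
the job is handed in; nothing more can be done
None
```

I pressed both boards home in the slots of their own thickness on the largest gauge and released them, with peak push about 19 N and 27 s on the clock. Both looked upright in the last picture, and I never touched the bottle, the weight or the jar. I handed the job in, but the call returned no verdict.

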